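# Fit and lock the bayonet filter cartridge

### The job

Fit the blue-topped filter cartridge into the round bayonet socket of the white filter station: feel for the slots, push it down against the sprung seat, then turn it clockwise (seen from above) a quarter turn up to its stop and let go, so that it springs up into its lock. Push and twist gently, never more than about 30 N on the station, and leave the other things on the bench where they stand.

Things in the scene. Friction and masses are not known exactly. Their poses are not given: they have to be found in the camera images.
- filter_center (a point): Centre, half-way up, of the loose filter cartridge (68 mm tall, 0.1 kg), standing upright on the worktop. z is its axis, up; x runs through both lugs and along the grip bar. Half a turn about z gives the same part. White round body 34 mm across, foot chamfered 4 mm; a blue cap disc 42 mm across lies 32 to 38 mm above the foot, the grip bar on it.
- filter_grip (a point): Middle of the cartridge's upright blue grip bar, 53 mm above its foot: 44 mm long along x (in line with the lugs), 14 mm thick along y, from 38 mm (top of the cap disc) to 68 mm above the foot. Grasp it across its thickness. Axes as filter_center.
- filter_lugs (a point): Point on the cartridge's axis level with the middle of its two orange lugs, 11 mm above the foot. The lugs point along +x and -x; each is 12 mm wide and 6 mm high (8 to 14 mm above the foot), tips 24 mm from the axis. Axes as filter_center.
- filter: The filter cartridge; origin at the centre of its foot, axes as filter_center.
- socket: Fixed white filter station. Origin on the worktop under the socket's axis, z up. Foot 125 x 115 x 16 mm, round cup 75 mm across, hose barbs along y to 61 mm from the axis, 27 mm up. The grey keyed ring on the cup was fitted by hand: its slot line lies anywhere within 0.45 rad of x, to either side; that angle is not measured. It does not turn in use.
- socket_mouth (a point): Centre of the grey ring's flat top, 48 mm above the worktop; axes as socket. Ring 70 mm across, bore 37.4 mm, two opposite slots (orange marks) reaching 27.5 mm from the axis; lugs drop in when within about 4 degrees of the slots' middle. Find them by eye, or by feel: lugs resting lightly on the ring, turn until they drop. Lugs on the ring: cartridge's centre 26 mm above this point.
- lip_under (a point): On the axis, underside of the 8 mm lip, 40 mm above the worktop. Pushed 14 to 18 mm (18 = hard bottom) down from lying on the ring, the lugs are below the lip and turn, only clockwise from above, to a hard stop 98 degrees past the slots' middle. There (from 82 degrees) pockets 3.5 mm deep in the underside, under the black dots, take the lugs as the spring lifts the cartridge.
- seat_top (a point): Top of the sprung round seat at rest, on the axis, 37 mm above the worktop; it moves down 15 mm, pushing back with 3 N at first, 10 N at the bottom. Height of the cartridge's centre above socket_mouth when let go: locked 15.5 mm; turned only part way 12 mm; in the slots but not turned 23 mm. At the bottom it is 8 mm.
- timer: White bench timer, 60 x 68 x 24 mm, loose; leave it. Origin at the centre of its underside.
- stain_bottle: Brown bottle with a white cap, 44 mm across, 98 mm tall, loose; leave it. Origin at the centre of its underside.
- coverslip_box: White and blue carton, 42 x 60 x 30 mm, loose; leave it. Origin at the centre of its underside.
Mind the look-alikes: they are no part of the job. Of the things that look like the filter, take the one that is nearest to the robot's base at the start.

How it is judged:
On the way:
1. the cartridge is pushed down into the socket until its lugs lie below the lip (z of filter_center in the frame of socket_mouth below 0.0125 m and horizontal distance between filter_center and socket_mouth below 0.005 m), for 0.1 s.
At the end, for the whole second after the job is handed in: The cartridge rests locked in the socket: upright within 0.12 rad, centred within 5 mm, its centre 13.8 to 17.5 mm above the socket's mouth (that is, lugs sprung up into the lock pockets; neither part-turned, lower, nor unlocked, higher), and still (z of filter_center in the frame of socket_mouth between 0.0138 and 0.0175 m and horizontal distance between filter_center and socket_mouth below 0.005 m and angle between filter_center's own z axis and vertical below 0.12 rad and linear speed of filter below 0.02 m/s); the robot touches nothing.
It fails at once if the cartridge is forced: more than 50 N between it and the filter station (contact force between filter and socket above 50 N).
It fails at once if the timer, the stain bottle or the carton is shifted by more than 30 mm (distance of any of timer, stain_bottle, coverslip_box from where it was at the start of the episode above 0.03 m).
It also fails if it takes over 72 s, if anything falls off the work surface, if the arm or the gripper's body presses on something with over 40 N, if the wrist force passes 120 N, or if a joint passes its speed limit or range.

### The arm

A 7-joint arm with a two-finger parallel gripper is mounted at the origin on a cart in front of the work surface, level with it; the furniture and walls round the work are solid. World frame = base frame: x ahead of the robot, y to its left, z up, the work surface at z = 0. Lengths are in m, angles in rad, forces in N, time in s.
With the tool pointing down it reaches from about 0.4 to 0.875 m from the base axis. Payload 4.4 kg.
Tool frame: the origin (TCP) lies on the centre line of the jaws, within the pads' length; the fingertips stand 11 mm ahead of it and the grasp point (between the pads) lies 8 mm behind it; x points along the fingers, y is the direction in which the jaws open and shut, and the axes are right-handed (so a half turn about x gives the same grasp; the last joint's range is limited). The gripper opens to 85 mm and grips with 20 to 120 N. Pads are 22 mm wide; open, the fingers measure 114 mm over their backs; the gripper's body (76 mm by 85 mm) begins 54 mm behind the grasp point. The pads swing forward as they close: fully open they stand 13 mm farther back than shut.
Start: joints at [1.148, 0.628, 0.038, 1.517, -0.027, 0.996, -0.02], TCP at [0.227, -0.609, 0.242] pointing down, gripper open.
Joint ranges: [-3.06, 3.06], [-0.37, 2.12], [-1.25, 1.32], [0.18, 2.47], [-1.1, 4.24], [0.23, 1.98], [-2.94, 2.94]. Speed limits (rad/s): [2.57, 2.57, 3.14, 3.14, 3.14, 3.14, 3.14].

### API

Orientations are given as a unit quaternion [w, x, y, z].
In Python, from workcell import r gives the robot as it stands.
- The arm moves only by the tool play_rows, never from a script. Its argument "increments" is a list that holds one entry, the list of rows, each a list of 7 numbers: the shift along the tool's x, y, z in cm, then the turn, a rotation vector about the tool's x, y, z in degrees, then the closure, from 0 (fully open) to 1 (shut). In form: [[[tx, ty, tz, rx, ry, rz, hand], ...]]. A call has 1 to 10 rows; each row is the pose to reach, as a shift and turn from the pose measured when the call began, along the tool's axes at that moment; what a row does not reach only later rows make up. A row lasts 1/8 s, in which the tool goes at most 62.5 mm and 10.7 degrees, less where a joint would pass 70% of its speed; a pose out of reach is approached as far as the arm can. A call with a gripper value outside its range is refused whole. The fingers move at their own pace and stop on an object; "squeeze" is the grip in N (left out, the last holds). Time passes only in rows, so rows that repeat a pose let the fingers close. It gives the time, the measured TCP pose, the force and the opening at its end, in the units of the state.
- r.get_state(): the state, without advancing time (a new reading comes with each control period).
- r.capture(name): name is "side" or "top" or "wrist"; returns the picture (420x560x3 uint8, blue, green, red); there is no depth.
- r.camera_info(name): a dict with "mtx" (3x3 intrinsics, pixels), "cam_to_world" (4x4, takes a point from camera to world coordinates). Camera axes: x right, y down, z forward; pixel columns grow to the right and rows downward; lengths in m; the calibration is good to about 2 mm. A picture is of the moment at which its call begins: read the wrist's pose just before it. camera_info takes no time and is no camera call; for the wrist camera it gives the pose at the moment of the call.
- r.close_job(): hands the job in, once; it reports no verdict.
Trained networks look in the newest picture that a camera, given by its name, has taken for a name from the list of things; names that differ only in an ending like _2 or _b are one class to them, and where a whole thing is asked for, a point or a joint stands for the part that bears it (a point fixed in the world has none). Each returns a list of dicts, best first, with "score" (0 to 1); they miss things now and then, are a little off and sometimes report something else, mostly with a low value. They report only what shows in the picture. A call takes as long as a camera call. They do not tell look-alikes from the thing itself.
- r.boxes_of(camera, name): "at" ([x, y, z] in m, in world coordinates, good to about 4 mm: the middle of the surface that is visible of it).
- r.outline_of(camera, name): "region" (420x560 bool, what is visible of it).
- r.mark_of(camera, name): "at" ([x, y, z] in m, in world coordinates, good to about 4 mm: a listed point, or the origin of a listed thing).
The state is a dict: "time_s": time; "q": joint angles; "qvel": joint speeds; "joint_torque": joint torques, N m; "eef_pos": TCP position; "orientation": TCP orientation; "force": force on the tool from outside, world axes, zero at the start; "wrist_torque": the same for the moment, N m; "grip_width": opening from 0.0 (shut) to 1.0 (fully open).
Only numpy, scipy, OpenCV 4.12 (cv2) and the standard library are available. Lean on these libraries where they do the work, as an engineer would, in place of code of your own. Each camera call takes 0.05 s, during which the arm holds its last target.

## Working session

There is one attempt and no reset: what is moved stays moved. The work goes in short steps, Python scripts to look and compute and a tool call to move; the robot and the scene stay as the last step left them, time stands still between calls to the robot, and variables do not carry over. Pictures are saved under pics/ and viewed, and the job is handed in when it is done.

Besides the shell and the picture viewer there is one more tool, called by a JSON object that holds its "name" and its "arguments", one argument or row to a line. play_rows: Moves the arm, as the interface text tells. Its arguments: {"type":"object","properties":{"increments":{"type":"array"},"squeeze":{"type":"number"}},"required":["increments"]}

```bash
ls; mkdir -p pics
cat > h.py <<'E'
import numpy as np, cv2
from workcell import r
from scipy.spatial.transform import Rotation as R
def rot(q): return R.from_quat([q[1],q[2],q[3],q[0]]).as_matrix()
def proj(info,p):
    T=np.linalg.inv(info['cam_to_world']); c=T[:3,:3]@np.array(p)+T[:3,3]; u=info['mtx']@c; return u[:2]/u[2]
def ray(info,uv,z):
    T=info['cam_to_world']; d=T[:3,:3]@np.linalg.inv(info['mtx'])@np.array([uv[0],uv[1],1.]); o=T[:3,3]
    return o+d*(z-o[2])/d[2]
E
python3 - <<'E'
from h import *
s=r.get_state(); print(s['time_s'],s['eef_pos'],s['orientation'],s['force'],s['grip_width'])
print(rot(s['orientation']).round(3))
for c in ['top','side','wrist']:
    im=r.capture(c); cv2.imwrite(f'pics/a_{c}.png',im)
    i=r.camera_info(c); print(c,np.round(i['cam_to_world'],3).tolist(),np.round(i['mtx'],1).tolist())
    for n in ['filter','socket_mouth','filter_grip']:
        for d in r.mark_of(c,n): print(c,n,round(d['score'],2),np.round(d['at'],4),proj(i,d['at']).round(0))
print(r.get_state()['time_s'])
E
```

```text
pics
0.0 [ 0.22685821 -0.60848894  0.2413951 ] [-0.12483629 -0.69575799 -0.12614149  0.6960065 ] [-0.04555327  0.50530516  0.21932235] 0.9998351036857897
[[-0.001  0.349 -0.937]
 [ 0.002 -0.937 -0.349]
 [-1.    -0.002  0.   ]]
top [[-0.056, -0.976, 0.21, 0.313], [-0.998, 0.054, -0.015, 0.061], [0.003, -0.211, -0.978, 1.173], [0.0, 0.0, 0.0, 1.0]] [[477.8, 0.0, 286.8], [0.0, 477.8, 215.1], [0.0, 0.0, 1.0]]
top filter 0.83 [ 0.5642 -0.2285  0.0006] [395. 210.]
top filter 0.74 [0.504  0.2733 0.0374] [193. 242.]
top filter 0.65 [ 0.6809 -0.2951 -0.0019] [416. 164.]
top filter 0.53 [0.5085 0.411  0.0036] [139. 245.]
top filter 0.52 [ 0.5116  0.0286 -0.0014] [294. 236.]
top socket_mouth 0.84 [0.5083 0.2745 0.0498] [191. 239.]
top socket_mouth 0.75 [ 0.629   0.0758 -0.0008] [273. 191.]
top socket_mouth 0.66 [0.5035 0.2763 0.0392] [191. 242.]
top filter_grip 0.83 [ 0.5614 -0.2299  0.0504] [400. 206.]
top filter_grip 0.77 [0.5093 0.0295 0.0559] [294. 233.]
top filter_grip 0.75 [ 0.6793 -0.2984  0.0496] [422. 158.]
top filter_grip 0.65 [0.5083 0.4094 0.0527] [134. 242.]
side [[-0.975, -0.136, 
[... 221 characters left out ...]
ilter 0.65 [0.5072 0.0248 0.0046] [294. 228.]
side filter 0.59 [ 0.5084  0.413  -0.0008] [263. 310.]
side filter 0.51 [ 0.6813 -0.2963 -0.0014] [265. 177.]
side socket_mouth 0.77 [0.5099 0.2747 0.0473] [275. 263.]
side filter_grip 0.93 [0.5074 0.4111 0.0596] [264. 291.]
side filter_grip 0.82 [0.5094 0.0289 0.0539] [293. 215.]
side filter_grip 0.56 [ 0.5627 -0.2308  0.0483] [293. 177.]
side filter_grip 0.52 [ 0.6797 -0.2986  0.0508] [265. 165.]
side filter_grip 0.32 [6.291e-01 8.130e-02 1.000e-04] [252. 233.]
wrist [[0.35, -0.897, -0.27, 0.297], [-0.937, -0.335, -0.101, -0.583], [-0.0, 0.289, -0.957, 0.373], [0.0, 0.0, 0.0, 1.0]] [[314.3, 0.0, 278.5], [0.0, 314.3, 205.4], [0.0, 0.0, 1.0]]
0.6
```

Run:
```python
import cv2
t=cv2.imread('pics/a_top.png'); cv2.imwrite('pics/a_top2.png',cv2.resize(t[110:310,60:460],(800,400),interpolation=cv2.INTER_CUBIC))
t=cv2.imread('pics/a_side.png'); cv2.imwrite('pics/a_side2.png',cv2.resize(t[110:360,160:460],(720,600),interpolation=cv2.INTER_CUBIC))
```

```text
(no output)
```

View pics/a_top2.png

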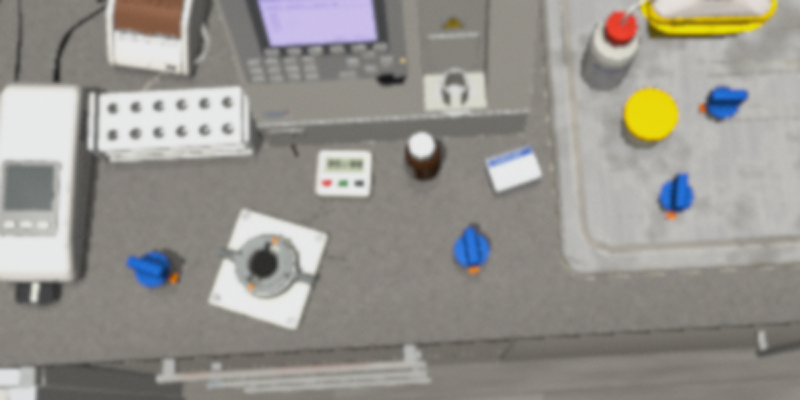

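View pics/a_side2.png

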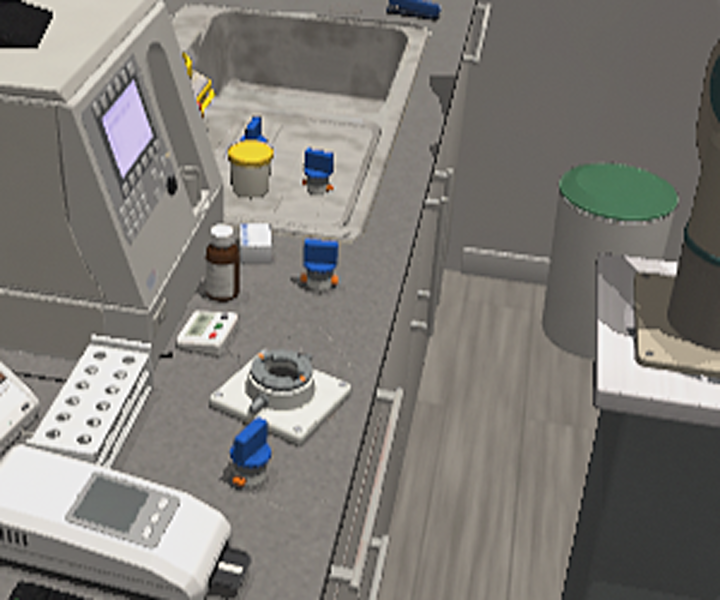

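Four blue-topped parts show in the top picture: (294,233), (395,207), (418,161) and (137,244). Their distances from the base are 0.51, 0.61, 0.74 and 0.65 m. The one at (294,233), at world (0.508, 0.027), is nearest, so it is the one meant. I'll confirm it in an enlarged crop.

Run:
```python
import cv2
t=cv2.imread('pics/a_top.png'); cv2.imwrite('pics/a_top3.png',cv2.resize(t[200:270,160:330],(798,329),interpolation=cv2.INTER_CUBIC))
```

```text
(no output)
```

View pics/a_top3.png

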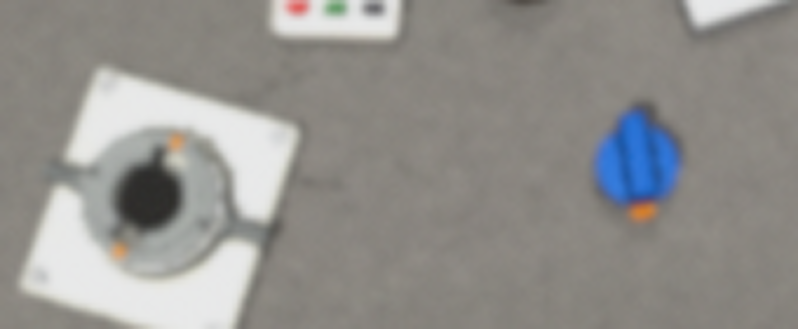

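{"name": "play_rows", "arguments": {
  "increments": [
    [[0,-2,-2,1,0,0,0],[0,-6,-6,4,0,0,0],[0.3,-10,-10,6,0,0,0],[0.6,-14,-14,8,0,0,0],[1,-18,-18,10,0,0,0],[1.5,-22,-22,12,0,0,0],[2,-26,-26,14,0,0,0],[2,-30,-30,16,0,0,0],[2,-34,-34,18,0,0,0],[2,-38,-38,20,0,0,0]]
  ]
}}

```text
time_s: 1.85
eef_pos: [0.4513, -0.1187, 0.2227]
orientation: [0.002, 0.708, 0.002, -0.707]
force: [-0.4, 0.2, 0.2]
grip_width: 1.0
```

The crop shows the candidate at (638,160): a blue bar running nearly vertically in the image, with an orange lug below it. The socket's orange marks are at (177,143) and (120,250). The arm moves above the cartridge next.

{"name": "play_rows", "arguments": {
  "increments": [
    [[0,-5,-2,0,0,0,0],[0,-10,-4,0,0,0,0],[0,-14.5,-5.5,0,0,0,0],[0,-14.5,-5.5,0,0,0,0],[0,-14.5,-5.5,0,0,0,0]]
  ]
}}

```text
time_s: 2.48
eef_pos: [0.5051, 0.0261, 0.2227]
orientation: [0.003, 0.707, 0.002, -0.707]
force: [0.7, 0.1, 0.2]
grip_width: 1.004
```

Run:
```python
from h import *
s=r.get_state(); print(s['time_s'],s['eef_pos'],s['q'].round(3) if hasattr(s['q'],'round') else s['q'],s['qvel'])
print(rot(s['orientation']).round(3))
i=r.camera_info('wrist'); im=r.capture('wrist'); np.savez('w1.npz',**i); cv2.imwrite('pics/b_w.png',im)
for n in ['filter','filter_grip','filter_lugs','socket_mouth']:
    for d in r.mark_of('wrist',n): print(n,round(d['score'],2),np.round(d['at'],4),proj(i,d['at']).round(0))
```

```text
2.475 [0.50513133 0.02608957 0.22269128] [-0.175  0.451  0.095  1.939 -0.059  0.753 -1.611] [ 0.0252557  -0.0053401   0.01393069  0.00974032 -0.00058526 -0.00273165
 -0.00223459]
[[ 0.001  0.006 -1.   ]
 [-0.001 -1.    -0.006]
 [-1.     0.001 -0.001]]
filter 0.97 [ 0.5628 -0.2303 -0.0044] [510. 129.]
filter 0.63 [ 0.5064  0.0235 -0.0006] [281. 178.]
filter_grip 0.66 [0.5088 0.026  0.0545] [279. 187.]
filter_grip 0.66 [ 0.5639 -0.2262  0.0532] [550. 131.]
filter_grip 0.49 [0.5042 0.2741 0.0453] [ 33. 188.]
filter_lugs 0.81 [0.5068 0.0247 0.0111] [280. 180.]
filter_lugs 0.76 [ 0.5651 -0.2265  0.0081] [515. 127.]
socket_mouth 0.63 [0.5077 0.2731 0.0502] [ 29. 185.]
socket_mouth 0.16 [ 0.5057  0.0241 -0.0006] [281. 178.]
```

View pics/b_w.png

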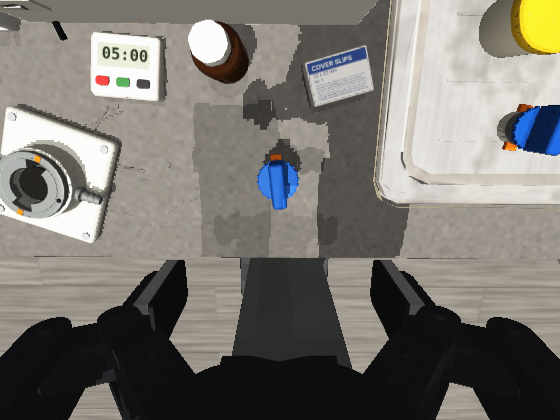

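Run:
```python
from h import *
im=cv2.imread('pics/b_w.png'); cv2.imwrite('pics/b_w2.png',cv2.resize(im[140:225,240:320],(640,680)[:2] and (560,595),interpolation=cv2.INTER_CUBIC))
i=dict(np.load('w1.npz'))
a=ray(i,(38,159),.048);b=ray(i,(20,212),.048);print(a,b,(a+b)/2,np.degrees(np.arctan2((a-b)[1],(a-b)[0])),np.linalg.norm(a-b))
```

```text
[0.53350632 0.26060382 0.048     ] [0.47912385 0.29055203 0.048     ] [0.50631508 0.27557793 0.048     ] -28.84140404466218 0.062083396400111235
```

View pics/b_w2.png

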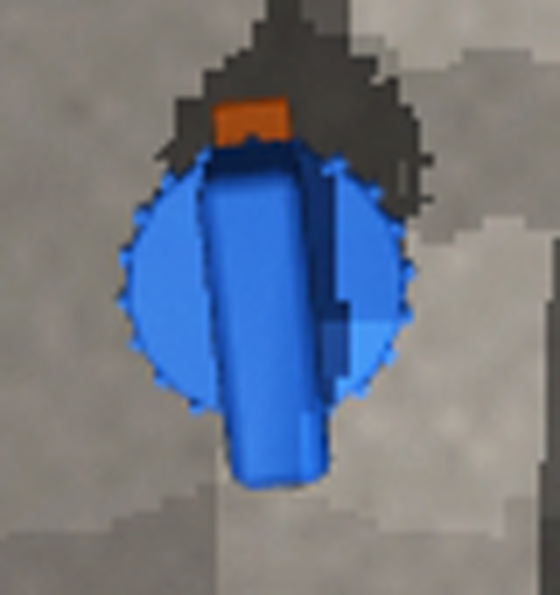

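{"name": "play_rows", "arguments": {
  "increments": [
    [[0,0,0,-9,0,0,0],[0,0,0,-18,0,0,0],[0,0,0,-27,0,0,0],[0,0,0,-36,0,0,0],[0,0,0,-45,0,0,0],[0,0,0,-54,0,0,0],[0,0,0,-63,0,0,0],[0,0,0,-72,0,0,0],[0,0,0,-81,0,0,0],[0,0,0,-90,0,0,0]]
  ]
}}

```text
time_s: 3.98
eef_pos: [0.5051, 0.0245, 0.2229]
orientation: [0.502, 0.498, 0.501, -0.498]
force: [0.2, -0.4, 0.3]
grip_width: 1.005
```

{"name": "play_rows", "arguments": {
  "increments": [
    [[0,0,0,-9,0,0,0],[0,0,0,-18,0,0,0],[0,0,0,-27,0,0,0],[0,0,0,-36,0,0,0],[0,0,0,-45,0,0,0],[0,0,0,-54,0,0,0],[0,0,0,-63,0,0,0],[0,0,0,-72,0,0,0],[0,0,0,-81,0,0,0],[0,0,0,-88,0,0,0]]
  ]
}}

```text
time_s: 5.22
eef_pos: [0.505, 0.0234, 0.2229]
orientation: [0.707, 0.008, 0.707, -0.009]
force: [-0.2, -0.1, -0.2]
grip_width: 1.001
```

The crop shows the bar top running from (253,180) to (280,475), with the lug behind it at (252,120). I'll use both views to get its yaw.

Run:
```python
from h import *
i=dict(np.load('w1.npz'))
a=ray(i,(276.1,165.7),.068);b=ray(i,(280,207.9),.068);print(a,b,(a+b)/2,np.degrees(np.arctan2((a-b)[1],(a-b)[0])),np.linalg.norm(a-b))
s=r.get_state(); print(s['time_s'],s['eef_pos'],np.round(s['q'],3)); print(rot(s['orientation']).round(3))
i=r.camera_info('wrist'); im=r.capture('wrist'); np.savez('w2.npz',**i); cv2.imwrite('pics/c_w.png',im)
print(proj(i,[.508,.026,.068]))
for n in ['filter','filter_grip','filter_lugs','socket_mouth']:
    for d in r.mark_of('wrist',n): print(n,round(d['score'],2),np.round(d['at'],4),proj(i,d['at']).round(0))
u=proj(i,[.508,.026,.068]).astype(int); print(u)
cv2.imwrite('pics/c_w2.png',cv2.resize(im[u[1]-45:u[1]+45,u[0]-45:u[0]+45],(630,630)[:2] and (594,594),interpolation=cv2.INTER_CUBIC))
```

```text
[0.53189287 0.02884306 0.068     ] [0.49149027 0.02493853 0.068     ] [0.51169157 0.02689079 0.068     ] 5.519963043190225 0.04059083268755822
5.225 [0.50503384 0.02340817 0.22286645] [ 0.42   0.547 -0.775  1.923  0.498  0.871  0.933]
[[ 0.001  0.025  1.   ]
 [-0.001  1.    -0.025]
 [-1.    -0.001  0.001]]
[280.91835641 193.83944687]
filter 0.89 [5.062e-01 2.650e-02 1.000e-04] [281. 177.]
filter 0.88 [ 0.5596 -0.2284 -0.0038] [ 72. 225.]
filter 0.56 [ 0.6786 -0.2989 -0.0007] [ 36. 312.]
filter_grip 0.89 [ 0.5647 -0.2277  0.0536] [ 39. 249.]
filter_grip 0.76 [ 0.6801 -0.3032  0.0561] [ -4. 343.]
filter_grip 0.66 [0.5115 0.0258 0.0528] [281. 193.]
filter_grip 0.65 [ 0.609  -0.0311  0.004 ] [236. 261.]
filter_grip 0.35 [0.508  0.0277 0.0111] [282. 181.]
filter_lugs 0.94 [ 0.6821 -0.2996  0.0056] [ 33. 317.]
filter_lugs 0.92 [ 0.5653 -0.2279  0.0095] [ 66. 233.]
filter_lugs 0.64 [0.506  0.0274 0.0114] [282. 179.]
filter_lugs 0.34 [ 0.6279  0.0808 -0.0021] [326. 271.]
socket_mouth 0.57 [0.5046 0.2751 0.048 ] [532. 180.]
[280 193]
```

View pics/c_w2.png

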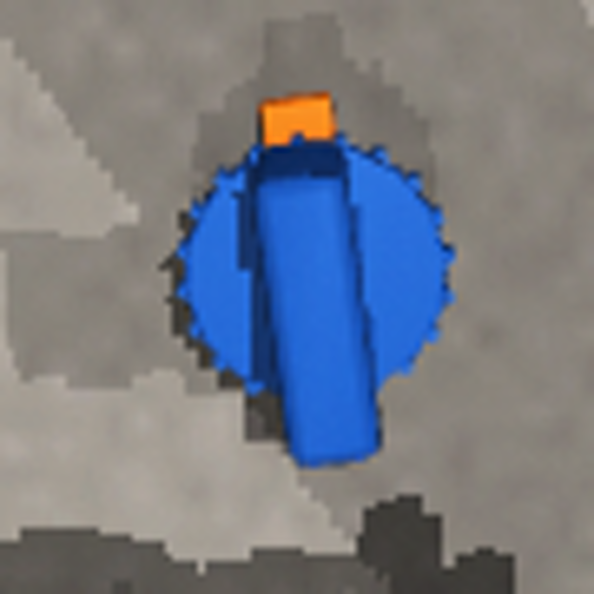

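View pics/c_w.png

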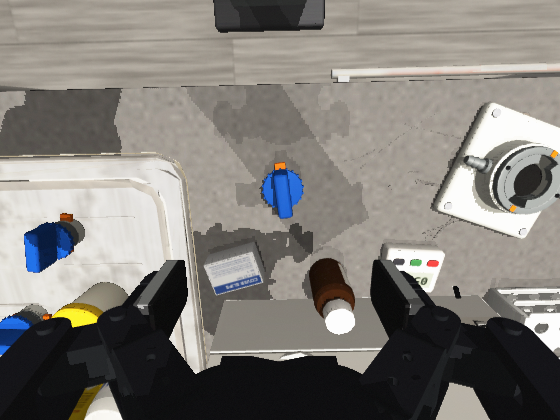

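Run:
```python
from h import *
i=dict(np.load('w2.npz'))
a=ray(i,(235+302/6.6,148+182/6.6),.068);b=ray(i,(235+340/6.6,148+460/6.6),.068);print(a,b,(a+b)/2,np.degrees(np.arctan2((b-a)[1],(b-a)[0])),np.linalg.norm(a-b))
s=r.get_state();M=rot(s['orientation'])
c=np.array([.5085,.0255,.045]); print(M.T@(c-s['eef_pos'])*100)
a=ray(i,(554,153.5),.048);b=ray(i,(514,209),.048);print(a,b,(a+b)/2,np.degrees(np.arctan2((b-a)[1],(b-a)[0])),np.linalg.norm(a-b))
```

```text
[0.49055897 0.02623156 0.068     ] [0.53184198 0.03086609 0.068     ] [0.51120048 0.02854882 0.068     ] 6.4053414884237245 0.04154233639724599
[17.78602213  0.1905867   0.31791282]
[0.47920598 0.29111987 0.048     ] [0.53488889 0.26332189 0.048     ] [0.50704743 0.27722088 0.048     ] -26.529252922162378 0.06223595517059015
```

{"name": "play_rows", "arguments": {
  "increments": [
    [[0,0.35,0.5,-7.5,0,0,0],[3,0.35,0.5,-7.5,0,0,0],[7,0.35,0.5,-7.5,0,0,0],[11,0.35,0.5,-7.5,0,0,0],[14,0.35,0.5,-7.5,0,0,0],[16,0.35,0.5,-7.5,0,0,0],[17,0.35,0.5,-7.5,0,0,0],[17,0.35,0.5,-7.5,0,0,0]]
  ],
  "squeeze": 50
}}

```text
time_s: 6.48
eef_pos: [0.5103, 0.0271, 0.0527]
orientation: [0.706, -0.036, 0.706, 0.035]
force: [-0.2, -0.8, 0.2]
grip_width: 1.0
```

Run:
```python
from h import *
s=r.get_state(); print(s['time_s'],s['eef_pos'],np.round(s['q'],3),s['force']); print(rot(s['orientation']).round(3))
im=r.capture('wrist'); cv2.imwrite('pics/d_w.png',im)
im=r.capture('side'); cv2.imwrite('pics/d_s.png',cv2.resize(im[150:290,220:380],(640,560),interpolation=cv2.INTER_CUBIC))
```

```text
6.475 [0.51028529 0.02709119 0.05270517] [ 0.252  0.8   -0.552  2.035  0.826  0.54   0.768] [-0.22271377 -0.76582015  0.16525575]
[[ 0.001 -0.1    0.995]
 [-0.002  0.995  0.1  ]
 [-1.    -0.002  0.001]]
```

View pics/d_w.png

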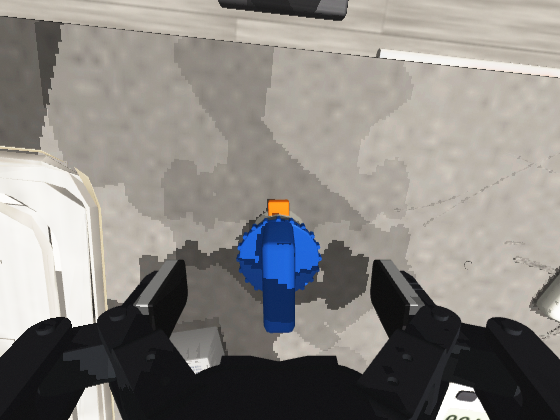

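View pics/d_s.png

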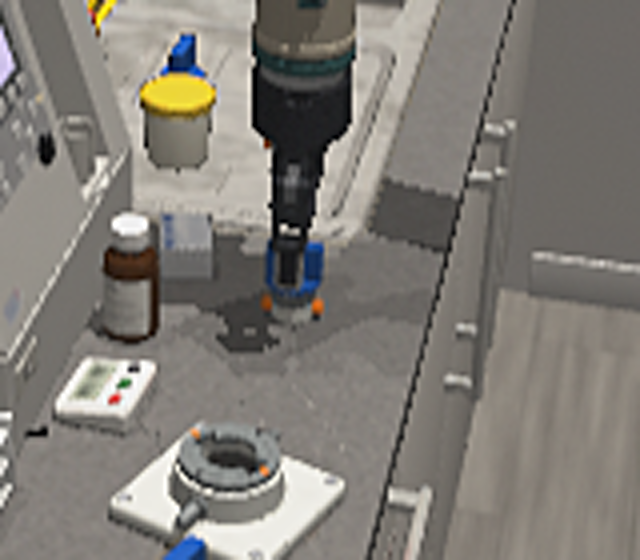

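In the wrist view the bar sits upright at column 279, midway between the jaws (pads at 165 and 392). The side view shows the near finger in front of the bar. Closing the gripper.

{"name": "play_rows", "arguments": {
  "increments": [
    [[0,0,0,0,0,0,0.4],[0,0,0,0,0,0,0.7],[0,0,0,0,0,0,1],[0,0,0,0,0,0,1],[0,0,0,0,0,0,1],[0,0,0,0,0,0,1],[0,0,0,0,0,0,1]]
  ],
  "squeeze": 60
}}

```text
time_s: 7.45
eef_pos: [0.5112, 0.0273, 0.0538]
orientation: [0.707, -0.036, 0.705, 0.035]
force: [-1.1, -0.3, 4.7]
grip_width: 0.154
```

Run:
```python
from h import *
s=r.get_state(); print(s['time_s'],s['eef_pos'],np.round(s['q'],3),s['force'],s['grip_width']); print(rot(s['orientation']).round(3))
im=r.capture('wrist'); cv2.imwrite('pics/e_w.png',im)
```

```text
7.45 [0.51118503 0.02726639 0.05381287] [ 0.253  0.798 -0.554  2.035  0.826  0.54   0.768] [-1.05385928 -0.34843547  4.69509045] 0.1538375829962731
[[ 0.003 -0.1    0.995]
 [-0.001  0.995  0.1  ]
 [-1.    -0.001  0.003]]
```

View pics/e_w.png

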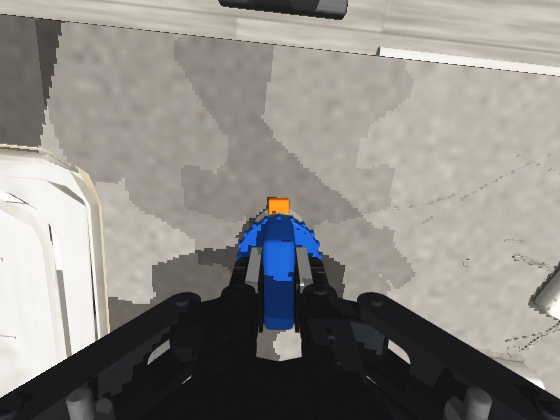

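The jaws closed on the bar at 13 mm opening, and the lug shows at (278,205). I'll check where the cartridge axis lies against the TCP, then lift.

{"name": "play_rows", "arguments": {
  "increments": [
    [[-1,0,0,0,0,0,1],[-4,0,0,0,0,0,1],[-8,0,0,0,0,0,1],[-10,0,0,0,0,0,1],[-10,0,0,0,0,0,1],[-10,0,0,0,0,0,1]]
  ]
}}

```text
time_s: 8.25
eef_pos: [0.5101, 0.0269, 0.153]
orientation: [0.707, -0.036, 0.706, 0.035]
force: [-0.6, -0.3, -1.2]
grip_width: 0.154
```

Run:
```python
from h import *
s=r.get_state(); M=rot(s['orientation']); p=s['eef_pos']; i=r.camera_info('wrist')
print(s['time_s'],p,s['force'],s['grip_width']); print(M.round(3))
im=r.capture('wrist'); cv2.imwrite('pics/f_w.png',im); cv2.imwrite('pics/f_w2.png',cv2.resize(im[180:350,200:360],(640,680),interpolation=cv2.INTER_CUBIC)[:600])
f=p[2]-.0538
def tool(uv,z): 
    return (M.T@(ray(i,uv,z)-p)*1000).round(1)
for uv in [(278,198),(268,198),(289,198)]: print(tool(uv,f+.014))
for uv in [(265,220),(294,220)]: print(tool(uv,f+.068))
np.savez('w3.npz',p=p,M=M,**i)
c=r.capture('side'); cv2.imwrite('pics/f_s.png',cv2.resize(c[100:260,220:380],(560,560),interpolation=cv2.INTER_CUBIC))
```

```text
8.25 [0.5101406  0.02691593 0.15304855] [-0.56606302 -0.3315391  -1.23800816] 0.15384770271490517
[[ 0.001 -0.1    0.995]
 [-0.002  0.995  0.1  ]
 [-1.    -0.002  0.001]]
[ 39.8   0.1 -24.9]
[ 39.8  -5.5 -24.9]
[ 39.8   6.3 -24.9]
[-14.2  -5.  -30.9]
[-14.3   6.5 -30.9]
```

View pics/f_w2.png

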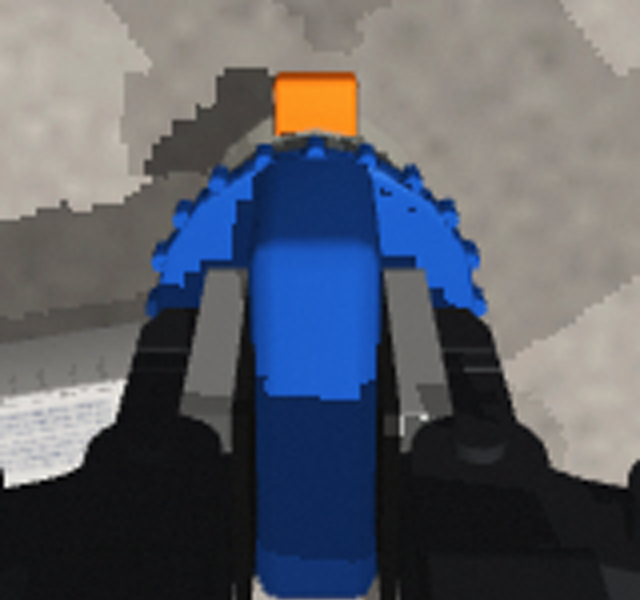

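View pics/f_s.png

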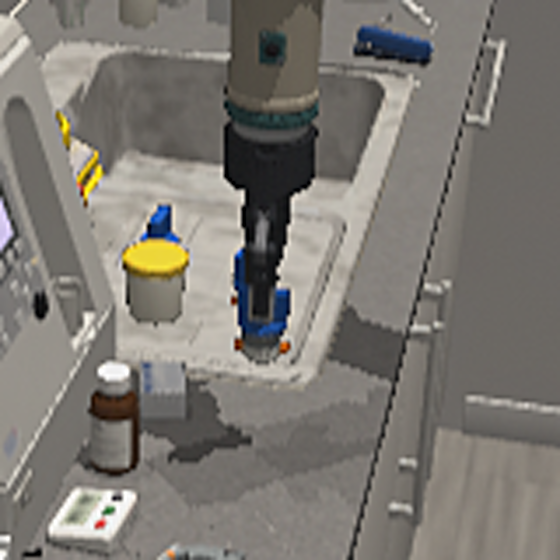

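The lug tip measures 24.9 mm from the TCP (nominally 24), so the cartridge is centred in the grasp to about 1 mm and hangs upright. Next I move beside the socket, turn to the slot line, and look.

{"name": "play_rows", "arguments": {
  "increments": [
    [[0,2,0,6,0,0,1],[0,6,0.5,14,0,0,1],[0,10,1,22,0,0,1],[0,14,1.4,30,0,0,1],[0,16,1.4,33.5,0,0,1],[0,16,1.4,33.5,0,0,1],[0,16,1.4,33.5,0,0,1]]
  ]
}}

```text
time_s: 9.22
eef_pos: [0.5076, 0.1861, 0.1517]
orientation: [0.687, 0.168, 0.686, -0.171]
force: [-0.0, -0.2, -1.0]
grip_width: 0.148
```

Run:
```python
from h import *
s=r.get_state(); M=rot(s['orientation']); p=s['eef_pos']; i=r.camera_info('wrist')
print(s['time_s'],p,np.round(s['q'],3),s['force'],s['grip_width']); print(M.round(3))
im=r.capture('wrist'); cv2.imwrite('pics/g_w.png',im)
for n in ['socket_mouth','filter_center','socket']:
    for d in r.mark_of('wrist',n): print(n,round(d['score'],2),np.round(d['at'],4),proj(i,d['at']).round(0))
np.savez('w4.npz',p=p,M=M,**i)
u=proj(i,[.507,.2755,.048]).astype(int); print(u)
cv2.imwrite('pics/g_w2.png',cv2.resize(im[u[1]-60:u[1]+60,u[0]-70:u[0]+70],None,fx=5,fy=5,interpolation=cv2.INTER_CUBIC))
```

```text
9.225 [0.50761151 0.18611233 0.15173341] [-0.052  0.649 -0.541  1.901  0.491  0.728  0.208] [-0.02199966 -0.23967356 -1.02668121] 0.14806679587075475
[[-0.001  0.465  0.885]
 [-0.003  0.885 -0.465]
 [-1.    -0.003  0.001]]
socket_mouth 0.92 [0.5067 0.2734 0.0488] [381. 154.]
socket_mouth 0.7 [ 0.609  -0.0307  0.0026] [146. 361.]
filter_center 0.62 [0.508  0.4089 0.0344] [549.  66.]
filter_center 0.37 [0.5082 0.2726 0.0366] [376. 155.]
socket 0.73 [ 5.077e-01  2.781e-01 -3.000e-04] [369. 146.]
[383 153]
```

View pics/g_w2.png

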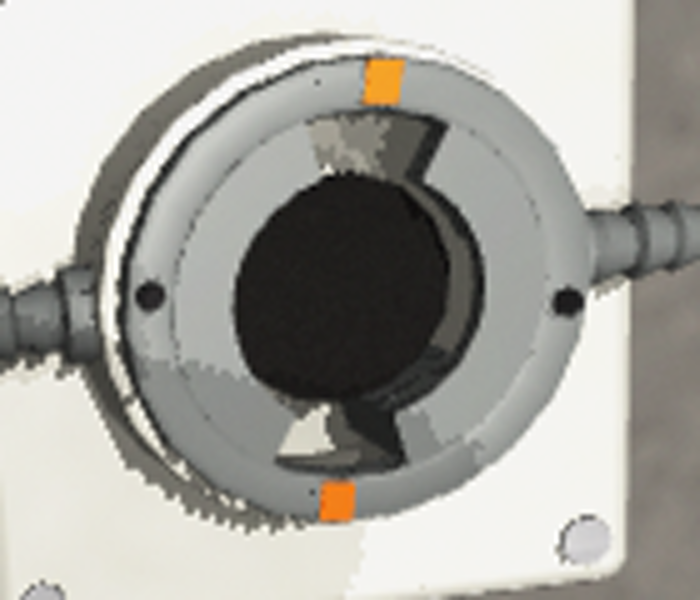

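View pics/g_w.png

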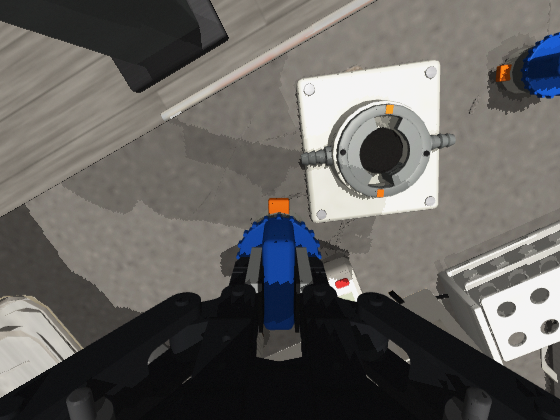

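The crop shows the orange marks at (383,82) and (338,502), and the black dots at (150,296) and (568,302). From these I compute the mouth centre and slot angle.

Run:
```python
from h import *
d=dict(np.load('w4.npz')); p,M=d['p'],d['M']
P=lambda u,v:ray(d,(313+(u-2)/5,93+(v-2)/5),.048)
a,b=P(383,82),P(338,502); c,e=P(150,296),P(568,302)
print((a+b)/2,np.linalg.norm(a-b),np.degrees(np.arctan2((b-a)[1],(b-a)[0])))
print((c+e)/2,np.linalg.norm(c-e),np.degrees(np.arctan2((e-c)[1],(e-c)[0])))
# slot inner edge and tool axis
print('toolz yaw',np.degrees(np.arctan2(M[1,2],M[0,2])))
t=np.array([.507,.275,.15]);print(M.T@(t-p)*100)
t=(a+b)/2
c=M.T@((a+b+c+e)/4-p)*100;print(c)
```

```text
[0.50681756 0.27632143 0.048     ] 0.061902286215461316 -28.274509442828492
[0.50662947 0.27630245 0.048     ] 0.06207281978235811 61.50626852557739
toolz yaw -27.730406318713076
[ 0.14430889  7.83991683 -4.19032657]
[10.34384263  7.97617036 -4.28478671]
```

Slot line −28.4° (both estimates agree), tool at −27.7°, mouth centre about (0.507, 0.2755). Moving over the mouth and descending just short of lug contact.

{"name": "play_rows", "arguments": {
  "increments": [
    [[0,2,-1,0.6,0,0,1],[0,5,-2.6,0.6,0,0,1],[0,7.9,-4.2,0.6,0,0,1],[1.5,7.9,-4.2,0.6,0,0,1],[3,7.9,-4.2,0.6,0,0,1],[4,7.9,-4.2,0.6,0,0,1],[4.4,7.9,-4.2,0.6,0,0,1],[4.4,7.9,-4.2,0.6,0,0,1]]
  ]
}}

```text
time_s: 10.42
eef_pos: [0.5079, 0.2751, 0.1078]
orientation: [0.686, 0.173, 0.685, -0.175]
force: [1.5, 0.5, 0.3]
grip_width: 0.146
```

```bash
cat > look.py <<'E'
from h import *
import sys
s=r.get_state(); M=rot(s['orientation']); p=s['eef_pos']; i=r.camera_info('wrist')
print(s['time_s'],p.round(4),np.round(s['q'],3),'F',np.round(s['force'],1),'T',np.round(s['wrist_torque'],2),s['grip_width'])
print('toolz yaw',np.degrees(np.arctan2(M[1,2],M[0,2])),'tilt',M[2].round(3))
if len(sys.argv)>1:
    n=sys.argv[1]
    im=r.capture('wrist'); cv2.imwrite(f'pics/{n}_w.png',cv2.resize(im[150:350,180:380],(600,600),interpolation=cv2.INTER_CUBIC))
    c=r.capture('side'); cv2.imwrite(f'pics/{n}_s.png',cv2.resize(c[200:330,200:350],(675,585),interpolation=cv2.INTER_CUBIC))
E
python3 look.py h
```

```text
10.425 [0.5079 0.2751 0.1078] [-0.241  0.749 -0.487  1.829  0.524  0.696  0.045] F [1.5 0.5 0.3] T [0.03 0.02 0.03] 0.14630113662027627
toolz yaw -28.472235423528435 tilt [-1.    -0.002  0.001]
```

View pics/h_w.png

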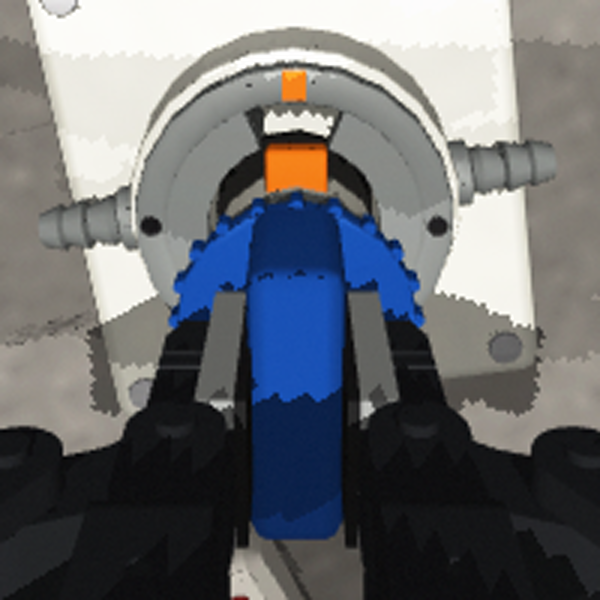

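View pics/h_s.png

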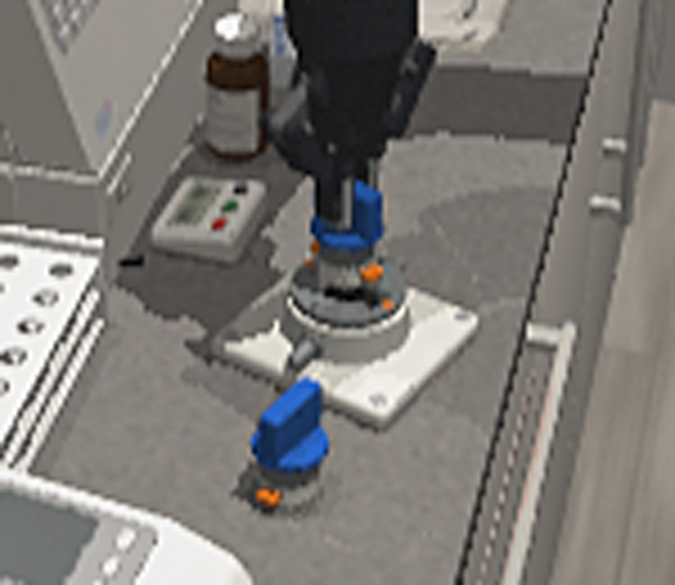

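The lug at (296,168) lines up with the slot and the orange mark at (294,86), and the dots at (151,226) and (437,226) sit symmetrically about it. Checking the centring numerically.

Run:
```python
from h import *
s=r.get_state(); M=rot(s['orientation']); p=s['eef_pos']; i=r.camera_info('wrist')
f=lambda u,v,z:(M.T@(ray(i,(180+(u-1)/3,150+(v-1)/3),z)-p)*1000).round(1)
print(f(294,86,.048),f(151,226,.048),f(437,226,.048))
foot=p[2]-.0538
print('lug',f(296,143,foot+.014), 'bar end',f(296,272,foot+.068))
```

```text
[ 60.4   0.6 -32.3] [ 60.5 -30.3  -1.5] [60.4 31.5 -1.5]
lug [ 39.8   1.  -25.8] bar end [-14.2   1.  -22.6]
```

Lug and slot agree within about 0.5 mm. Lowering to just past ring level.

{"name": "play_rows", "arguments": {
  "increments": [
    [[0.4,0,0,0,0,0,1],[0.8,0,0,0,0,0,1],[1.1,0,0,0,0,0,1],[1.3,0,0,0,0,0,1],[1.5,0,0,0,0,0,1],[1.6,0,0,0,0,0,1],[1.7,0,0,0,0,0,1],[1.7,0,0,0,0,0,1]]
  ]
}}

```text
time_s: 11.52
eef_pos: [0.508, 0.2756, 0.0914]
orientation: [0.686, 0.173, 0.685, -0.174]
force: [0.2, 0.1, -1.5]
grip_width: 0.149
```

```bash
python3 look.py i
```

```text
11.525 [0.508  0.2756 0.0914] [-0.252  0.772 -0.47   1.838  0.542  0.663  0.03 ] F [ 0.2  0.1 -1.5] T [ 0.    0.23 -0.02] 0.1488238684077155
toolz yaw -28.443487149261834 tilt [-1.    -0.001  0.001]
```

View pics/i_w.png

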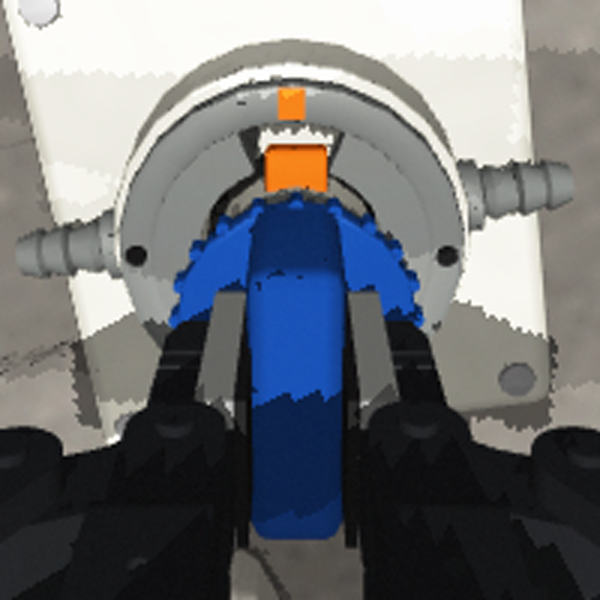

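No contact force yet and the lug (295,168) sits within the slot (255–340). Pushing in slowly.

{"name": "play_rows", "arguments": {
  "increments": [
    [[0.2,0,0,0,0,0,1],[0.4,0,0,0,0,0,1],[0.6,0,0,0,0,0,1],[0.6,0,0,0,0,0,1]]
  ]
}}

```text
time_s: 12.12
eef_pos: [0.508, 0.2756, 0.0855]
orientation: [0.686, 0.173, 0.685, -0.174]
force: [-1.8, -0.2, 4.0]
grip_width: 0.151
```

```bash
python3 look.py j
```

```text
12.125 [0.508  0.2756 0.0855] [-0.257  0.78  -0.463  1.841  0.549  0.652  0.024] F [-1.8 -0.2  4. ] T [-0.17  0.45 -0.02] 0.15099520100158717
toolz yaw -28.443686871843997 tilt [-1.    -0.001  0.002]
```

View pics/j_w.png

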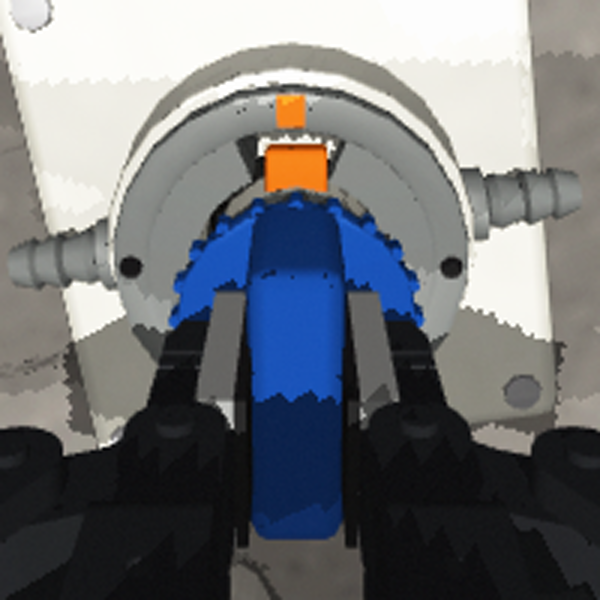

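Force 4 N, which matches the sprung seat, and the lugs are in the slots. Pushing on to about 16 mm below ring rest.

{"name": "play_rows", "arguments": {
  "increments": [
    [[0.2,0,0,0,0,0,1],[0.4,0,0,0,0,0,1],[0.6,0,0,0,0,0,1],[0.75,0,0,0,0,0,1],[0.8,0,0,0,0,0,1],[0.8,0,0,0,0,0,1]]
  ]
}}

```text
time_s: 12.98
eef_pos: [0.508, 0.2757, 0.0782]
orientation: [0.686, 0.173, 0.685, -0.174]
force: [-3.7, -2.2, 10.5]
grip_width: 0.152
```

```bash
python3 look.py k
```

```text
12.975 [0.508  0.2757 0.0782] [-0.262  0.79  -0.455  1.844  0.557  0.637  0.017] F [-3.7 -2.2 10.5] T [-0.39  0.68  0.  ] 0.15161895595752503
toolz yaw -28.441301334866047 tilt [-1.    -0.001  0.002]
```

View pics/k_w.png

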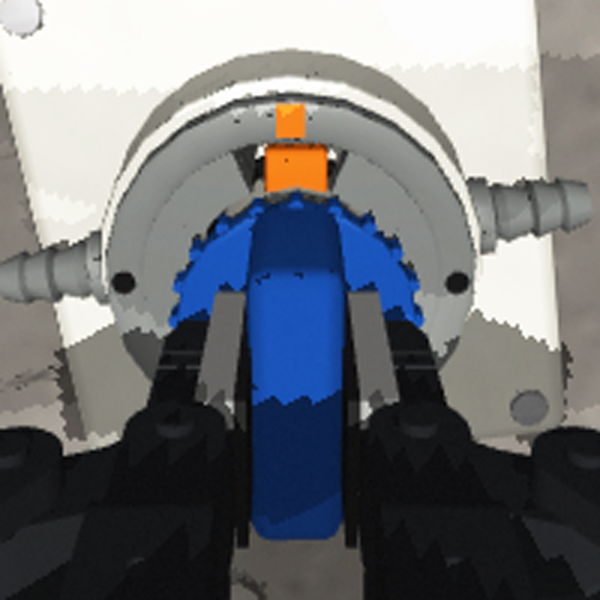

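View pics/k_s.png

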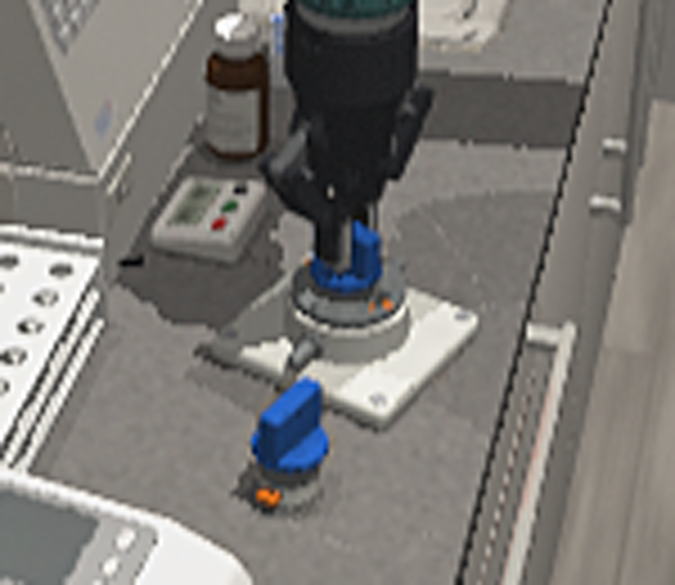

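The lugs are at the lip's depth (estimated centre 10 mm above the mouth) with 10.5 N vertical. I'll ease off the sideways force and start the clockwise turn.

{"name": "play_rows", "arguments": {
  "increments": [
    [[0.04,-0.08,-0.05,0,0,0,1],[0.04,-0.08,-0.05,2,0,0,1],[0.04,-0.08,-0.05,5,0,0,1],[0.04,-0.08,-0.05,9,0,0,1],[0.04,-0.08,-0.05,13,0,0,1],[0.04,-0.08,-0.05,16,0,0,1]]
  ]
}}

```text
time_s: 13.82
eef_pos: [0.5075, 0.276, 0.0784]
orientation: [0.655, 0.268, 0.654, -0.268]
force: [-1.7, -0.7, 7.4]
grip_width: 0.149
```

```bash
python3 look.py l
```

```text
13.825 [0.5075 0.276  0.0784] [-0.308  0.776 -0.38   1.848  0.477  0.607 -0.193] F [-1.7 -0.7  7.4] T [-0.04  0.53  0.08] 0.14867093358043984
toolz yaw -44.50978049272405 tilt [-1.     0.001  0.002]
```

View pics/l_w.png

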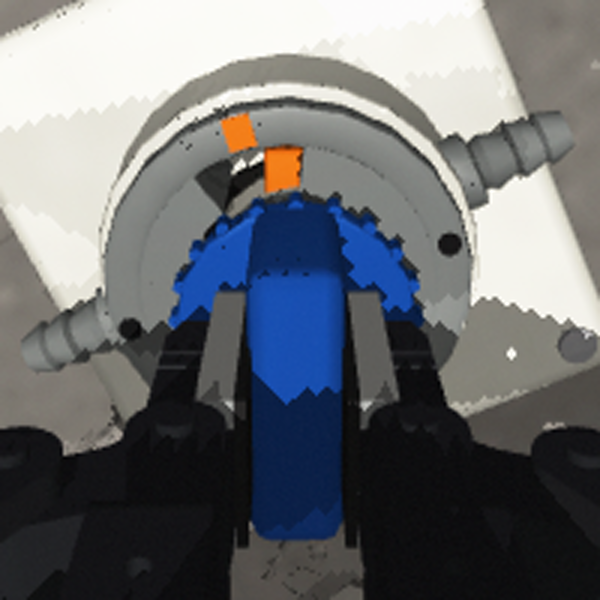

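The lug (285,170) is sliding under the lip with little torque. Continuing the turn.

{"name": "play_rows", "arguments": {
  "increments": [
    [[0.05,0,0,6,0,0,1],[0.05,0,0,13,0,0,1],[0.05,0,0,20,0,0,1],[0.05,0,0,27,0,0,1],[0.05,0,0,34,0,0,1],[0.05,0,0,40,0,0,1]]
  ]
}}

```text
time_s: 14.68
eef_pos: [0.5067, 0.2761, 0.0783]
orientation: [0.524, 0.476, 0.522, -0.476]
force: [-3.0, -0.5, 7.1]
grip_width: 0.15
```

```bash
python3 look.py
```

```text
14.675 [0.5067 0.2761 0.0783] [-0.425  0.755 -0.194  1.852  0.256  0.559 -0.692] F [-3.  -0.5  7.1] T [-0.22  1.03  0.07] 0.14984857943746002
toolz yaw -84.62108793541002 tilt [-1.     0.001  0.002]
```

{"name": "play_rows", "arguments": {
  "increments": [
    [[0.05,0,0,6,0,0,1],[0.05,0,0,13,0,0,1],[0.05,0,0,20,0,0,1],[0.05,0,0,27,0,0,1],[0.05,0,0,33,0,0,1],[0.05,0,0,37,0,0,1],[0.05,0,0,38,0,0,1]]
  ]
}}

```text
time_s: 15.55
eef_pos: [0.5061, 0.2763, 0.0781]
orientation: [-0.34, -0.62, -0.339, 0.62]
force: [-3.4, -1.2, 7.1]
grip_width: 0.15
```

```bash
python3 look.py m
```

```text
15.55 [0.5061 0.2763 0.0781] [-0.537  0.749 -0.019  1.856  0.029  0.537 -1.146] F [-3.4 -1.2  7.1] T [-0.15  0.81  0.05] 0.1502939271881035
toolz yaw -122.61128897576302 tilt [-1.     0.001  0.001]
```

View pics/m_w.png

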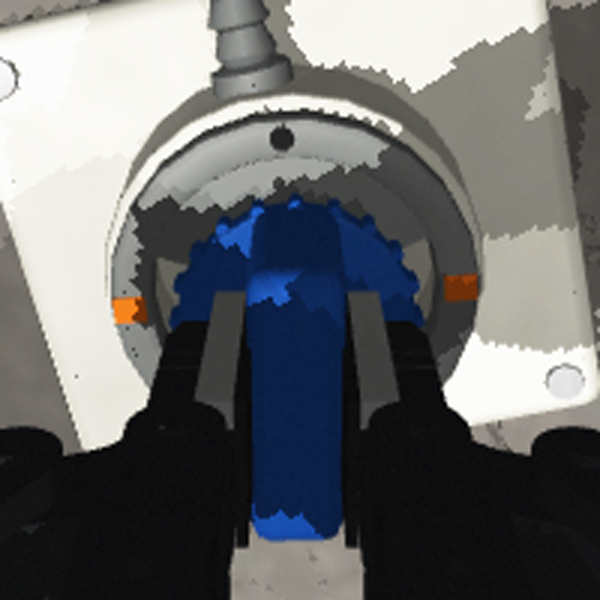

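Turned 94°: the bar now points at the dot (282,139), with no stop torque yet. A little further to feel for the stop.

{"name": "play_rows", "arguments": {
  "increments": [
    [[0.03,0,0,2,0,0,1],[0.03,0,0,4,0,0,1],[0.03,0,0,5,0,0,1],[0.03,0,0,5,0,0,1]]
  ]
}}

```text
time_s: 16.15
eef_pos: [0.5059, 0.2763, 0.0782]
orientation: [-0.313, -0.634, -0.312, 0.635]
force: [-3.2, -0.7, 7.2]
grip_width: 0.153
```

```bash
python3 look.py
```

```text
16.15 [0.5059 0.2763 0.0782] [-5.520e-01  7.490e-01  3.000e-03  1.856e+00 -1.000e-03  5.370e-01
 -1.204e+00] F [-3.2 -0.7  7.2] T [-0.12  0.68  0.05] 0.15316336228135063
toolz yaw -127.54581174936371 tilt [-1.     0.001  0.001]
```

{"name": "play_rows", "arguments": {
  "increments": [
    [[0,0,0,1,0,0,1],[0,0,0,2,0,0,1],[0,0,0,3,0,0,1],[0,0,0,3,0,0,1]]
  ]
}}

```text
time_s: 16.65
eef_pos: [0.5058, 0.2764, 0.0783]
orientation: [-0.297, -0.642, -0.296, 0.642]
force: [-1.6, -0.6, 5.4]
grip_width: 0.152
```

```bash
python3 look.py n
```

```text
16.65 [0.5058 0.2764 0.0783] [-0.561  0.749  0.017  1.857 -0.018  0.537 -1.238] F [-1.6 -0.6  5.4] T [-0.29  0.51  0.64] 0.15231750307679046
toolz yaw -130.44507761819523 tilt [-1.     0.002  0.002]
```

View pics/n_w.png

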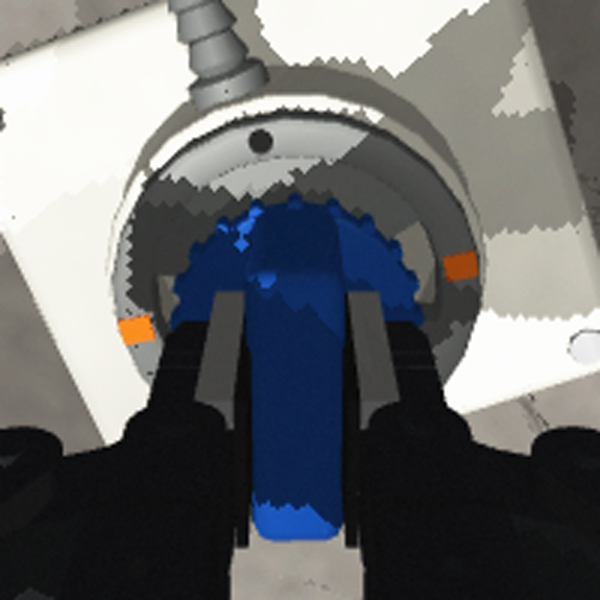

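Torque rose to 0.64 N m, so it is at the stop. Easing back 2° and letting the spring lift it into the pockets.

{"name": "play_rows", "arguments": {
  "increments": [
    [[0,0,0,-2,0,0,1],[-0.2,0,0,-2,0,0,1],[-0.4,0,0,-2,0,0,1],[-0.5,0,0,-2,0,0,1],[-0.5,0,0,-2,0,0,1]]
  ]
}}

```text
time_s: 17.38
eef_pos: [0.5058, 0.2763, 0.0834]
orientation: [-0.308, -0.637, -0.307, 0.637]
force: [-1.5, -0.6, 1.8]
grip_width: 0.149
```

```bash
python3 look.py
```

```text
17.375 [0.5058 0.2763 0.0834] [-0.555  0.741  0.008  1.854 -0.006  0.547 -1.215] F [-1.5 -0.6  1.8] T [-0.15  0.31  0.06] 0.1493746678967404
toolz yaw -128.45470093299895 tilt [-1.     0.002  0.002]
```

It rose freely to about 15.6 mm, which means the lugs are in the pockets. Releasing and retreating straight up.

{"name": "play_rows", "arguments": {
  "increments": [
    [[0,0,0,0,0,0,0.8],[0,0,0,0,0,0,0.5],[0,0,0,0,0,0,0.2],[0,0,0,0,0,0,0],[0,0,0,0,0,0,0],[-1,0,0,0,0,0,0],[-4,0,0,0,0,0,0],[-8,0,0,0,0,0,0],[-12,0,0,0,0,0,0],[-12,0,0,0,0,0,0]]
  ]
}}

```text
time_s: 18.62
eef_pos: [0.5079, 0.2778, 0.2074]
orientation: [0.308, 0.639, 0.307, -0.634]
force: [0.7, 0.1, -0.8]
grip_width: 1.003
```

```bash
python3 look.py o
python3 - <<'E'
from h import *
for cam in ['wrist','top','side']:
    im=r.capture(cam); i=r.camera_info(cam)
    if cam=='wrist': cv2.imwrite('pics/p_w.png',im)
    if cam=='top': cv2.imwrite('pics/p_t.png',im)
    for n in ['filter_center','filter_grip','filter','socket_mouth']:
        for d in r.mark_of(cam,n):
            if np.linalg.norm(np.array(d['at'])[:2]-[.507,.275])<.04: print(cam,n,round(d['score'],2),np.round(d['at'],4),proj(i,d['at']).round(0))
E
```

```text
18.625 [0.5079 0.2778 0.2074] [-0.56   0.563  0.014  1.766 -0.007  0.805 -1.214] F [ 0.7  0.1 -0.8] T [-0.01  0.02  0.04] 1.0031851088427843
toolz yaw -128.4604459640838 tilt [-1.     0.005 -0.006]
wrist filter_center 0.87 [0.5066 0.2759 0.0611] [279. 196.]
wrist filter 0.75 [0.5024 0.2746 0.0291] [276. 192.]
top filter_center 0.78 [0.5091 0.2759 0.0661] [189. 238.]
top filter_center 0.68 [0.5045 0.2733 0.0392] [193. 242.]
top filter_grip 0.75 [0.5028 0.2794 0.0814] [186. 240.]
top filter 0.6 [0.5066 0.2762 0.0293] [192. 241.]
top filter 0.46 [0.5026 0.2738 0.0013] [195. 245.]
top filter 0.34 [0.5081 0.2802 0.0368] [190. 240.]
top socket_mouth 0.95 [0.5056 0.2777 0.0506] [190. 240.]
side filter_center 0.74 [0.5043 0.2795 0.0598] [277. 261.]
side filter_grip 0.67 [0.5082 0.2799 0.0818] [276. 254.]
side socket_mouth 0.95 [0.5109 0.2748 0.0466] [275. 263.]
```

View pics/p_w.png

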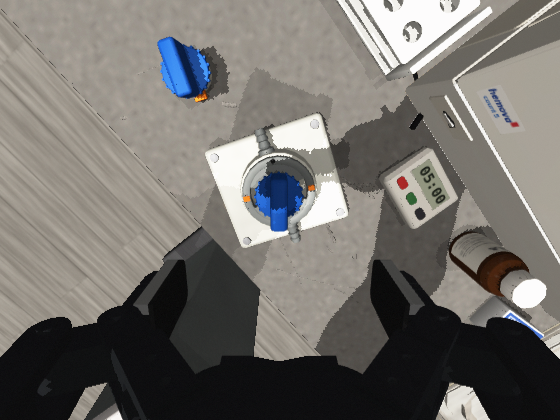

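View pics/o_s.png

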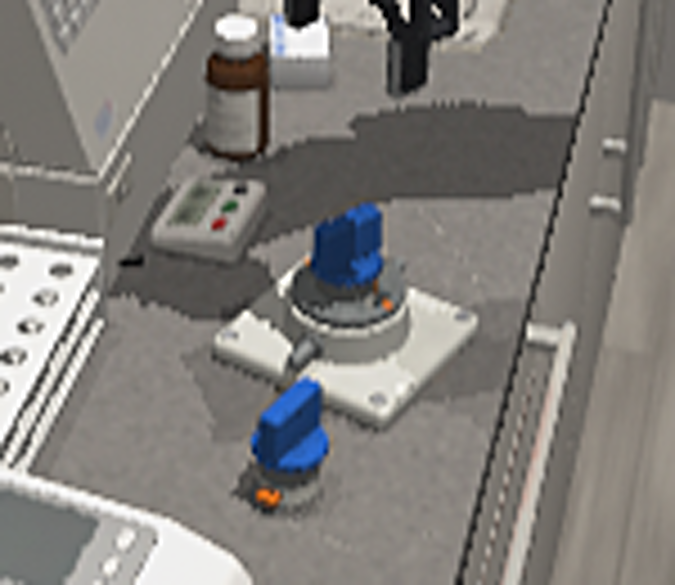

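In the side view an orange spot shows under the cap at (372,287), so I need a closer look and a height measurement before handing in.

Run:
```python
from h import *
im=r.capture('side'); i=r.camera_info('side'); cv2.imwrite('pics/q_s0.png',im)
u0,v0=255,240
z=np.kron(im[v0:v0+45,u0:u0+50],np.ones((13,13,1),np.uint8)); 
cv2.imwrite('pics/q_s.png',z)
c=np.array([.507,.2757]); a=np.radians(-126.5); d=np.array([np.cos(a),np.sin(a)])
for nm,cz in [('locked',15.5),('part',12),('slot',23)]:
    f=.048+cz/1000-.034
    for k in (22,-22):
        print(nm,k,[((proj(i,[*(c+d*k/1000),f+h])-[u0,v0])*13).round(0) for h in (.068,.038)])
print('mark', [((proj(i,[*(c+s*.031*np.array([np.cos(np.radians(-28.4)),np.sin(np.radians(-28.4))])),.048])-[u0,v0])*13).round(0) for s in (1,-1)])
```

```text
locked 22 [array([365.,  67.]), array([361., 185.])]
locked -22 [array([202., 145.]), array([199., 265.])]
part 22 [array([365.,  81.]), array([360., 199.])]
part -22 [array([202., 159.]), array([199., 278.])]
slot 22 [array([366.,  37.]), array([362., 156.])]
slot -22 [array([203., 115.]), array([200., 235.])]
mark [array([168., 239.]), array([392., 362.])]
```

View pics/q_s.png

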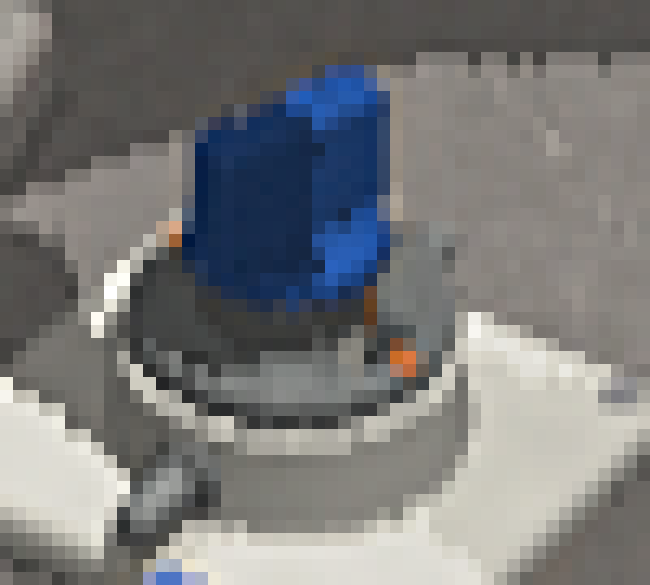

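Run:
```python
from h import *
im=cv2.imread('pics/p_w.png'); cv2.imwrite('pics/p_w2.png',cv2.resize(im[135:245,215:335],None,fx=5.4,fy=5.4,interpolation=cv2.INTER_CUBIC))
i=r.camera_info('side');u0,v0=255,240
c=np.array([.507,.2757])
for ang in (-126.5,-128.5):
  a=np.radians(ang); d=np.array([np.cos(a),np.sin(a)]);n=np.array([-d[1],d[0]])
  for cz in (12,15.5,23):
    f=.048+cz/1000-.034
    print(ang,cz,[((proj(i,[*(c+d*k/1000+n*m/1000),f+.068])-[u0,v0])*13).round(0) for k in (22,-22) for m in (7,-7)])
```

```text
-126.5 12 [array([342.,  66.]), array([387.,  97.]), array([180., 144.]), array([224., 175.])]
-126.5 15.5 [array([343.,  52.]), array([388.,  83.]), array([180., 130.]), array([225., 161.])]
-126.5 23 [array([344.,  22.]), array([389.,  53.]), array([181., 100.]), array([225., 131.])]
-128.5 12 [array([346.,  67.]), array([389.,  99.]), array([178., 142.]), array([221., 174.])]
-128.5 15.5 [array([346.,  53.]), array([389.,  85.]), array([179., 128.]), array([221., 160.])]
-128.5 23 [array([347.,  24.]), array([390.,  55.]), array([179.,  97.]), array([222., 130.])]
```

View pics/p_w2.png

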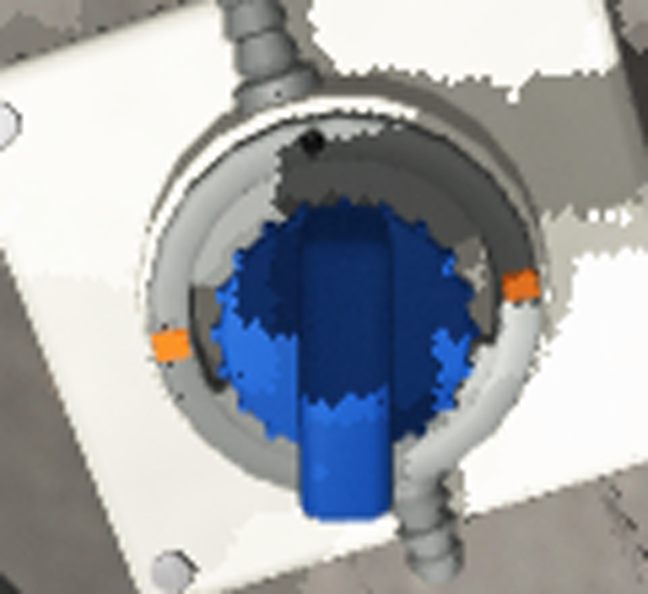

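From above, no lugs show in the slots at (205,330) and (480,300), so they are under the lip. The side view is too coarse to tell 12 mm from 15.5 mm, so I'll take one oblique wrist view to measure the height.

{"name": "play_rows", "arguments": {
  "increments": [
    [[0,-4,0,0,0,0,0],[1,-8,0,0,0,0,0],[3,-12,0,0,0,0,0],[6,-12,0,0,0,0,0],[7,-12,0,0,0,0,0],[7,-12,0,0,0,0,0]]
  ]
}}

```text
time_s: 20.27
eef_pos: [0.4123, 0.3504, 0.1329]
orientation: [-0.308, -0.636, -0.306, 0.637]
force: [0.5, -0.8, -0.1]
grip_width: 1.0
```

```bash
python3 look.py
python3 - <<'E'
from h import *
i=r.camera_info('wrist'); im=r.capture('wrist'); np.savez('w9.npz',**i); cv2.imwrite('pics/r_w.png',im)
u=proj(i,[.507,.2757,.07]).astype(int)
print(u); u0,v0=max(0,u[0]-75),max(0,u[1]-55); print(u0,v0)
cv2.imwrite('pics/r_w2.png',cv2.resize(im[v0:v0+110,u0:u0+150],None,fx=5,fy=5,interpolation=cv2.INTER_CUBIC))
E
```

```text
20.275 [0.4123 0.3504 0.1329] [-0.768  0.627  0.015  1.923 -0.011  0.593 -1.419] F [ 0.5 -0.8 -0.1] T [-0.04 -0.02 -0.02] 0.9998084577098065
toolz yaw -128.5184815670102 tilt [-1.     0.002  0.003]
[459 228]
384 173
```

View pics/r_w2.png

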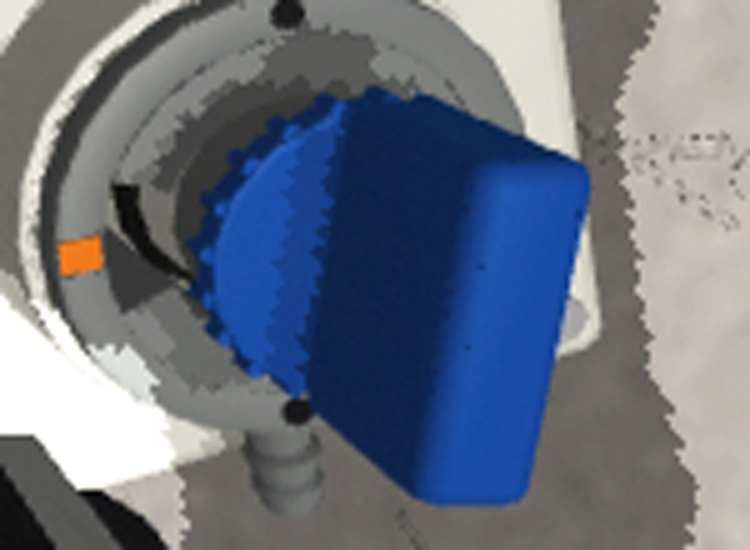

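The oblique view shows the top corners of the bar at (588,178), (522,500), (425,498) and (483,172), and the dots at (288,13) and (298,411). Fitting the height from these.

Run:
```python
from h import *
from scipy.optimize import least_squares
d=dict(np.load('w9.npz')); g=lambda u,v:np.array([384+(u-2)/5,173+(v-2)/5])
a,b,m=ray(d,g(288,13),.048),ray(d,g(298,411),.048),ray(d,g(80,256),.048)
c=(a+b)/2; print(c,np.linalg.norm(a-b),np.degrees(np.arctan2(*(a-b)[1::-1])),np.linalg.norm(m-c))
obs=[g(588,178),g(483,172),g(425,498),g(522,500)]
def model(x,c):
    cz,yaw,ex,ey=x; e=np.array([np.cos(yaw),np.sin(yaw)]); n=np.array([-e[1],e[0]]); z=.048+cz/1000+.034
    return [proj(d,[*(c[:2]+e*k*.022+n*l*.007+[ex,ey]),z]) for k,l in ((-1,-1),(-1,1),(1,1),(1,-1))]
best=None
for y0 in (-126.5,53.5):
  f=lambda x:np.concatenate([(np.array(model(x,c))-obs).ravel(), x[2:]*1e3/1.5])
  s=least_squares(f,[15,np.radians(y0),0,0],x_scale=[1,.1,.001,.001]); print(y0,s.cost,s.x[0],np.degrees(s.x[1]),s.x[2:]*1000)
  for w in (0.3,3,10):
    f2=lambda x:np.concatenate([(np.array(model(x,c))-obs).ravel(), x[2:]*1e3/w]); s=least_squares(f2,[15,np.radians(y0),0,0],x_scale=[1,.1,.001,.001]); print('  w',w,s.cost,s.x[0],s.x[2:]*1000)
```

```text
[0.50672063 0.27649247 0.048     ] 0.061963654765561434 61.46756174039475 0.030888799867327565
-126.5 927.8261843583117 -3.3105865722403824 -130.04762241598849 [  5.6855252 -11.8119007]
  w 0.3 991.3058558070131 11.186474914224549 [ 0.87666879 -0.61370699]
  w 3 871.7121747843034 -19.0076416899462 [ 10.42711487 -24.17103497]
  w 10 814.089214847171 -41.18516091192295 [ 17.06147356 -41.61720653]
53.5 927.8261843677948 -3.3106384475270643 229.95208441692938 [  5.6855378  -11.81193827]
  w 0.3 991.3058557437223 11.186465125480504 [ 0.87666576 -0.61370807]
  w 3 871.7121747706929 -19.00725058310733 [ 10.42700003 -24.17073421]
  w 10 814.0892148436801 -41.18494842895779 [ 17.06141047 -41.61704408]
```

Run:
```python
from h import *
from scipy.optimize import least_squares
d=dict(np.load('w9.npz')); g=lambda u,v:np.array([384+(u-2)/5,173+(v-2)/5])
c=np.array([.50672,.27649])
obs=[g(588,178),g(483,172),g(425,498),g(522,500)]
def model(x):
    cz,yaw,ex,ey=x; e=np.array([np.cos(yaw),np.sin(yaw)]); n=np.array([-e[1],e[0]]); z=.048+cz/1000+.034
    return [proj(d,[*(c+e*k*.022+n*l*.007+[ex,ey]),z]) for k,l in ((-1,1),(-1,-1),(1,-1),(1,1))]
for w in (.1,.5,1.5,5):
  s=least_squares(lambda x:np.concatenate([(np.array(model(x))-obs).ravel(), x[2:]*1e3/w]),[15,np.radians(-126.5),0,0],x_scale=[1,.1,.001,.001]); print(w,s.cost,s.x[0],np.degrees(s.x[1]),s.x[2:]*1000)
print((np.array(model(s.x))-obs).round(1))
for cz in (12,15.5,23): print(cz,((np.array(model([cz,np.radians(-127),0,0]))-[384,173])*5+2).round(0).tolist())
```

```text
0.1 29.36050908369033 13.12145015102618 -127.49543967629921 [0.13533037 0.01636377]
0.5 22.498513689309288 12.130449347374274 -127.46402822203585 [ 1.10493413 -0.37916158]
1.5 14.912049451761142 7.8017480487698 -127.66197942634275 [ 2.62808985 -3.67403049]
5 5.37653462414346 0.3059536190553916 -128.02738650179697 [ 4.92302278 -9.57332307]
[[ 1.2 -0.8]
 [-0.9  0.6]
 [-1.4  0.3]
 [ 0.8 -0.2]]
12 [[583.0, 166.0], [459.0, 170.0], [402.0, 516.0], [518.0, 513.0]]
15.5 [[604.0, 176.0], [478.0, 179.0], [419.0, 531.0], [537.0, 528.0]]
23 [[653.0, 197.0], [521.0, 200.0], [457.0, 564.0], [579.0, 561.0]]
```

Checks before handing in:
- **Held height:** the TCP put the centre at 15.6 mm with no pull-back force as it rose.
- **Oblique view:** the bar centreline gives about 14.6 mm, with roughly 1 mm of uncertainty from rounded edges.
- **Networks:** they put the grip at z = 0.0816, which is also about 14.6 mm.
- **Orange spot:** the side-view spot lies where the locked lug's inner edge would show through the bore gap.

All of these fit the locked height of 15.5 mm rather than 12 or 23 mm. The gripper is clear, so I'm handing the job in.

Run:
```python
from h import *
s=r.get_state(); print(s['time_s'],s['force'],np.abs(s['qvel']).max())
im=r.capture('top'); i=r.camera_info('top')
for n in ['timer','stain_bottle','coverslip_box']:
    r0=r.mark_of('top',n); print(n,[np.round(x['at'],3) for x in r0[:1]])
print(r.close_job())
```

```text
20.325 [-0.14270324  0.91679312  0.26792266] 0.016072540227213914
timer [array([ 0.622,  0.179, -0.   ])]
stain_bottle [array([ 0.625,  0.077, -0.   ])]
coverslip_box [array([ 0.612, -0.028,  0.002])]
the job is handed in; nothing more can be done
None
```

I fitted the cartridge into the socket and turned it to its stop, then released it and handed the job in at about 20.5 s. My checks say it is locked, though two of them were not clear-cut.

- **What I did:** I took the cartridge nearest the base, at (0.51, 0.03), and lined it up by eye with the slot line at about −28°. I pushed it to an estimated 10 mm above the mouth and turned it clockwise until the stop was felt at 0.64 N m. I eased back 2°, raised it with the spring, let go and backed away. Readings between moves showed at most about 10.5 N vertical.
- **Locked height:** Before I let go, the arm put the cartridge's centre at 15.6 mm above the mouth (locked is 15.5 mm). Afterwards the oblique wrist view and the networks' grip height both gave about 14.6 mm, within about 1 mm. From above, no lugs showed in the slots.
- **Checks that disagreed or were weak:** My formal corner fit on the oblique view gave 12 to 13 mm or less and fitted poorly. I discounted it because the bar's edges are rounded and its centre could be slightly off. The side view alone could not tell 12 mm from 15.5 mm.
- **Slot angle:** I felt the stop at about 102° past my estimated slot line, against 98° nominal. My slot angle may be a few degrees off, or the cartridge may have slipped slightly in the grip.
- **Other things:** The timer, bottle and carton look unmoved in the pictures. I took their positions by network only at the end and have no start readings to compare with.

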